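# Unstack the slide boxes into their colour trays

### The job

Four boxes of glass microscope slides were left in a crosswise stack on the grey mat: take the stack apart and put each box in the bench tray of its own colour, lying flat on the tray floor fully inside the rim, label up. Keep the boxes level and set them down rather than drop them. Leave the beaker and the amber jar where they stand.

Things in the scene. Friction and masses are not known exactly. Their poses are not given: they have to be found in the camera images.
- box_red: red closed slide box (lid fixed), a block 120 x 38 x 32 mm high, blank white label near one end of the top, about 90 g. Origin: centre of its underside; x along its length, y across, z up. Starts in the lower layer, on a fixed 150 x 150 x 4 mm grey mat, parallel to the other lower box (centre lines 66 mm apart, 28 mm gap, sides by chance); two upper boxes lie across both, 8 mm in from the ends.
- box_yellow: yellow closed slide box (lid fixed), a block 120 x 38 x 32 mm high, blank white label near one end of the top, about 90 g. Origin: centre of its underside; x along its length, y across, z up. Starts in the lower layer, on a fixed 150 x 150 x 4 mm grey mat, parallel to the other lower box (centre lines 66 mm apart, 28 mm gap, sides by chance); two upper boxes lie across both, 8 mm in from the ends.
- box_green: green closed slide box (lid fixed), a block 120 x 38 x 32 mm high, blank white label near one end of the top, about 90 g. Origin: centre of its underside; x along its length, y across, z up. Starts in the upper layer, underside 36 mm above the bench, across both lower boxes, parallel to the other upper box (centre lines 66 mm apart, 28 mm gap, sides by chance).
- box_blue: blue closed slide box (lid fixed), a block 120 x 38 x 32 mm high, blank white label near one end of the top, about 90 g. Origin: centre of its underside; x along its length, y across, z up. Starts in the upper layer, underside 36 mm above the bench, across both lower boxes, parallel to the other upper box (centre lines 66 mm apart, 28 mm gap, sides by chance).
- tray_red: red shallow open tray with a pale liner, fixed to the bench, 156 x 74 mm outside; floor 4 mm thick, rim 4 mm wide and 10 mm high (6 mm above its floor), so 148 x 66 mm inside. Origin: centre of its underside, on the bench; x along its length, y across, z up. Two trays lie each side of the stack, colours in any order.
- tray_yellow: yellow shallow open tray with a pale liner, fixed to the bench, 156 x 74 mm outside; floor 4 mm thick, rim 4 mm wide and 10 mm high (6 mm above its floor), so 148 x 66 mm inside. Origin: centre of its underside, on the bench; x along its length, y across, z up. Two trays lie each side of the stack, colours in any order.
- tray_green: green shallow open tray with a pale liner, fixed to the bench, 156 x 74 mm outside; floor 4 mm thick, rim 4 mm wide and 10 mm high (6 mm above its floor), so 148 x 66 mm inside. Origin: centre of its underside, on the bench; x along its length, y across, z up. Two trays lie each side of the stack, colours in any order.
- tray_blue: blue shallow open tray with a pale liner, fixed to the bench, 156 x 74 mm outside; floor 4 mm thick, rim 4 mm wide and 10 mm high (6 mm above its floor), so 148 x 66 mm inside. Origin: centre of its underside, on the bench; x along its length, y across, z up. Two trays lie each side of the stack, colours in any order.
- beaker: small clear glass beaker, 64 mm across, 80 mm high, standing loose on the bench beyond the stack; origin at the centre of its underside, z up. A bystander.
- jar: closed amber glass jar with black cap, 54 mm across, 85 mm high, standing loose on the bench beyond the stack; origin at the centre of its underside, z up. A bystander.
There are look-alikes about, which are no part of the job. Of the things like the box_yellow, leave any that is purple; of the rest the larger one is meant.

How it is judged:
By the outcome, as a careful person would: the job done as asked, in the order asked, and still so for the second after the job is handed in, with the robot touching nothing.
It also fails if it takes over 104 s, if anything falls off the work surface, if the arm or the gripper's body presses on something with over 40 N, if the wrist force passes 120 N, or if a joint passes its speed limit or range.

### The arm

A 6-joint arm with a two-finger parallel gripper is mounted at the origin on the work surface. World frame = base frame: x ahead of the robot, y to its left, z up, the work surface at z = 0. Lengths are in m, angles in rad, forces in N, time in s.
With the tool pointing down it reaches from about 0.35 to 0.775 m from the base axis. Payload 5.5 kg.
Tool frame: the origin (TCP) lies at the very end of the fingers, on their centre line; the grasp point (between the pads) lies 19 mm behind it; z points along the fingers, y is the line along which they close (so a half turn about z gives the same grasp; the last joint's range is limited). The gripper opens to 85 mm and grips with 20 to 120 N. Pads are 22 mm wide; open, the fingers measure 114 mm over their backs; the gripper's body (76 mm by 85 mm) begins 54 mm behind the grasp point. The pads swing forward as they close: fully open they stand 13 mm farther back than shut.
Start: joints at [-1.395, 0.313, 0.046, 1.304, 0, 1.431], TCP at [0.179, -0.547, 0.231] pointing down, gripper open.
Joint ranges: [-2.76, 2.76], [-0.86, 1.69], [-1.03, 1.26], [-2.2, 2.34], [-1.47, 1.5], [-3.14, 3.14]. Speed limits (rad/s): [2.57, 2.57, 3.14, 3.14, 3.14, 3.14].

### API

Orientations are given as a unit quaternion [w, x, y, z].
In Python, from workcell import env, cams, ticket, spotter gives the robot as it stands.
- The arm moves only by the tool jog_arm, never from a script. Its argument "increments" is a list that holds one entry, the list of rows, each a list of 7 numbers: the shift along the tool's x, y, z in units of 0.25 m (1.0 is 0.25 m), then the turn, a rotation vector about the tool's x, y, z in units of 180 degrees (1.0 is 180 degrees), then the closure in counts, from 0 (fully open) to 255 (shut). A call has 1 to 20 rows; each row shifts and turns the commanded pose from where the row before left it, along the tool's axes as they then stand; what a row does not reach is not made up. A row lasts 1/10 s, in which the tool goes at most 50 mm and 8.59 degrees, less where a joint would pass 70% of its speed; a pose out of reach is approached as far as the arm can. A call with a number of a shift or a turn outside -1 to 1 is refused whole. A call with a gripper value outside its range is refused whole. The fingers move at their own pace and stop on an object; "force" is the grip in N (left out, the last holds). Time passes only in rows, so rows that do not move let the fingers close. It gives the time, the measured TCP pose, the force, the opening and the grip force at its end, in the units of the state.
- env.get_state(): the state, without advancing time (a new reading comes with each control period).
- cams.read_camera(name): name is "scene" or "top" or "wrist"; returns a dict with "pixels" (400x640x3 uint8, red, green, blue), "fx", "fy", "cx", "cy" (pixels), "xyz" and "attitude" of the camera in the world; the wrist camera has in their place "mount" (4x4, takes a point from camera to tool coordinates, whose origin is the TCP and whose axes are the flange's). Camera axes: x right, y down, z forward; pixel columns grow to the right and rows downward; lengths in m; the calibration is good to about 2 mm. The wrist camera is an equidistant fisheye: a pixel r from the principal point sees the ray r / f radians off the axis. A picture is of the moment at which its call begins: read the wrist's pose just before it. There is no depth.
- ticket.hand_in(): hands the job in; it is judged then, once.
Trained networks look in the newest picture that a camera, given by its name, has taken for a name from the list of things; names that differ only in an ending like _2 or _b are one class to them, and where a whole thing is asked for, a point or a joint stands for the part that bears it (a point fixed in the world has none). Each returns a list of dicts, best first, with "conf" (0 to 1); they miss things now and then, are a little off and sometimes report something else, mostly with a low value. They report only what shows in the picture. A call takes as long as a camera call. They do not tell look-alikes from the thing itself.
- spotter.find_in(target, camera): "uv" ([column, row] in pixels, amid what is visible of it).
- spotter.cut_out(target, camera): "region" (400x640 bool, what is visible of it) and "uv" ([column, row] in pixels, amid what is visible of it).
- spotter.landmark_of(target, camera): "uv" ([column, row] in pixels: a listed point, or the origin of a listed thing).
The state is a dict: "clock": time; "joint_pos": joint angles; "qvel": joint speeds; "tau": joint torques, N m; "tcp_pos": TCP position; "orientation": TCP orientation; "wrist_force": force on the tool from outside, world axes, zero at the start; "ft_torque": the same for the moment, N m; "finger_gap": finger opening in m; "grip_force": force on a finger pad.
Only numpy, scipy, OpenCV 4.12 (cv2) and the standard library are available. Lean on these libraries where they do the work, as an engineer would, in place of code of your own. Each camera call takes 0.05 s, during which the arm holds its last target. There are 200 camera calls.

## Working session

There is one attempt and no reset: what is moved stays moved. The work goes in short steps, Python scripts to look and compute and a tool call to move; the robot and the scene stay as the last step left them, time stands still between calls to the robot, and variables do not carry over. Pictures are saved under pics/ and viewed, at most 14 in all, crops included, and the job is handed in when it is done.

Besides the shell and the picture viewer there is one more tool, called as name(argument=value, ...), one argument or row to a line, values as JSON. jog_arm: Moves the arm, as the interface text tells. Shifts and turns lie within -1 to 1; 1 stands for 0.25 m of shift or 180 degrees of turn. Its arguments: {"type":"object","properties":{"increments":{"type":"array"},"force":{"type":"number"}},"required":["increments"]}

```bash
mkdir -p pics; ls; python3 - <<'E'
from workcell import env,cams,spotter
import cv2
s=env.get_state(); print({k:s[k] for k in('clock','tcp_pos','orientation','finger_gap')})
for n in('top','scene'):
    c=cams.read_camera(n); cv2.imwrite(f'pics/{n}0.png',c['pixels'][:,:,::-1])
    print(n,{k:c[k] for k in c if k!='pixels'})
    for t in('box_red','box_yellow','box_green','box_blue','tray_red','tray_yellow','tray_green','tray_blue','beaker','jar'):
        print(t,[(round(d['conf'],2),[round(float(v)) for v in d['uv']]) for d in spotter.landmark_of(t,n)])
E
```

```text
pics
{'clock': 0.0, 'tcp_pos': array([ 0.17845982, -0.54606289,  0.23039457]), 'orientation': array([-9.29485995e-04,  9.87562021e-01,  1.57227193e-01, -1.71973631e-05]), 'finger_gap': 0.08586351637887484}
top {'fx': 471.082529111787, 'fy': 471.082529111787, 'cx': 318.6820413232003, 'cy': 199.03079721277092, 'xyz': array([0.46880994, 0.01035412, 1.12349296]), 'attitude': array([-0.0265833 ,  0.71337374, -0.69888998,  0.04409122])}
box_red [(0.55, [347, 209]), (0.47, [278, 122])]
box_yellow [(0.74, [319, 198]), (0.68, [293, 278]), (0.65, [350, 298]), (0.21, [344, 210])]
box_green [(0.84, [327, 213])]
box_blue [(0.69, [338, 188])]
tray_red [(0.65, [192, 183])]
tray_yellow [(0.75, [436, 188])]
tray_green [(0.69, [418, 275])]
tray_blue [(0.96, [207, 270])]
beaker [(0.92, [344, 123])]
jar [(0.63, [280, 122])]
scene {'fx': 505.5027421772391, 'fy': 505.5027421772391, 'cx': 317.71401908274265, 'cy': 196.7038361192353, 'xyz': array([1.42675799, 0.37724283, 0.8312056 ]), 'attitude': array([-0.22907646,  0.48521196,  0.76717937, -0.35146714])}
box_red [(0.63, [296, 198])]
box_yellow [(0.81, [323, 153]), (0.63, [267, 146]), (0.62, [364, 175]), (0.58, [312, 209])]
box_green [(0.81, [315, 192]), (0.21, [296, 198])]
box_blue [(0.63, [292, 199])]
tray_red [(0.6, [433, 258])]
tray_yellow [(0.6, [212, 185]), (0.44, [313, 208])]
tray_green [(0.59, [267, 146])]
tray_blue [(0.97, [439, 199])]
beaker [(0.83, [255, 256])]
jar [(0.66, [318, 271]), (0.2, [212, 187])]
```

View pics/top0.png

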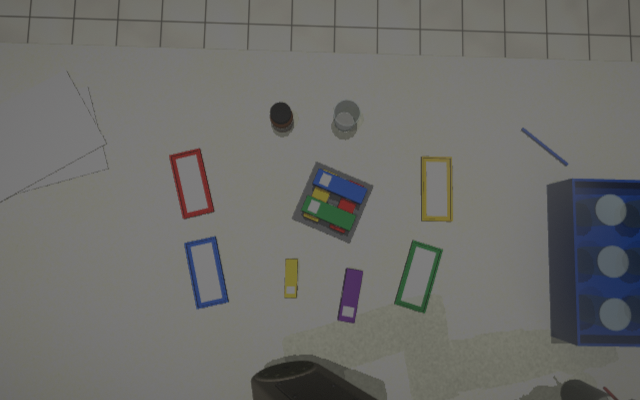

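View pics/scene0.png

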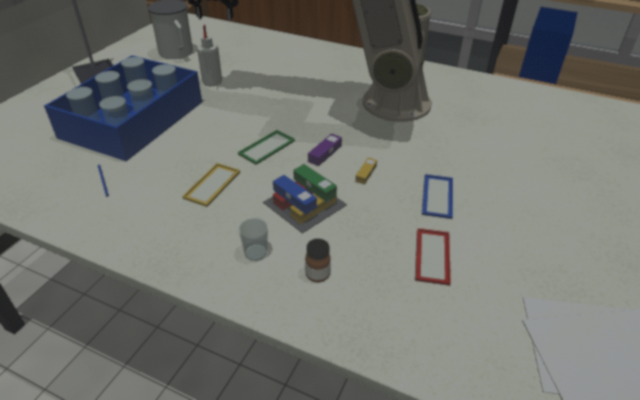

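The top view shows the stack at about (333,202), the trays at red (192,183), blue (207,271), yellow (436,188) and green (418,276), the beaker at (345,118) and the jar at (281,117). Candidates for box_yellow are:
- the lower box in the stack (320,196);
- the small yellow block (291,278);
- the purple block (350,296).

I choose the one in the stack, since it is larger than the other yellow and not purple. Next I'll measure, with a crop to check.

```bash
cat > h.py <<'E'
import numpy as np,cv2
from scipy.spatial.transform import Rotation as R
def rot(q): return R.from_quat([q[1],q[2],q[3],q[0]])
def to_plane(c,uv,z):
    uv=np.atleast_2d(uv).astype(float)
    d=np.c_[(uv[:,0]-c['cx'])/c['fx'],(uv[:,1]-c['cy'])/c['fy'],np.ones(len(uv))]
    d=rot(c['attitude']).apply(d); o=np.array(c['xyz'])
    return (o+d*((z-o[2])/d[:,2])[:,None])[:,:2]
def rect(P):
    (x,y),(w,h),a=cv2.minAreaRect((P*1000).astype(np.float32))
    if w<h: w,h,a=h,w,a+90
    return x/1000,y/1000,w,h,(a+90)%180-90   # m,m,mm,mm,deg of long axis
HUE=dict(red=[(0,8),(172,180)],yellow=[(18,35)],green=[(45,85)],blue=[(100,122)])
def mask(img,col,s=110):
    hsv=cv2.cvtColor(img,cv2.COLOR_RGB2HSV); H,S=hsv[...,0],hsv[...,1]
    return sum(((H>=a)&(H<=b)) for a,b in HUE[col]).astype(bool)&(S>s)
E
python3 - <<'E'
from h import *
from workcell import cams
c=cams.read_camera('top'); im=c['pixels']
win=dict(tray_red=(160,140,225,225),tray_blue=(175,230,240,315),tray_yellow=(410,145,465,230),tray_green=(385,232,450,320),
 box_green=(290,160,375,245),box_blue=(290,160,375,245),box_red=(290,160,375,245),box_yellow=(290,160,375,245))
for n,(a,b,e,f) in win.items():
    m=mask(im,n.split('_')[1]); w=np.zeros_like(m); w[b:f,a:e]=m[b:f,a:e]
    k,l,st,_=cv2.connectedComponentsWithStats(w.astype(np.uint8),connectivity=8)
    if n[:4]=='tray' or n in('box_green','box_blue'): w=l==1+np.argmax(st[1:,4])
    v,u=np.nonzero(w); z=.01 if n[0]=='t' else (.068 if n[4:] in('green','blue') else .036)
    print(n,len(u),np.round(rect(to_plane(c,np.c_[u,v],z)),4))
# mat
g=cv2.cvtColor(im,cv2.COLOR_RGB2GRAY); print(g[170,318],g[250,340],g[232,345])
for n,uv in dict(jar=(281,128),beaker=(345,123)).items(): print(n,to_plane(c,uv,0))
cv2.imwrite('pics/crop.png',cv2.resize(im[150:330,260:400,::-1],None,fx=3.3,fy=3.3,interpolation=cv2.INTER_CUBIC))
E
```

```text
tray_red 829 [  0.6126   0.2866 155.3078  73.6876  15.0874]
tray_blue 807 [  0.4045   0.2434 154.0105  72.9408  13.5863]
tray_yellow 686 [  0.6129  -0.2984 153.0224  72.4282   0.5814]
tray_green 521 [  0.4039  -0.2541 151.7998  71.8133 -16.2027]
box_green 668 [ 5.448000e-01 -3.700000e-02  1.175312e+02  3.582490e+01  6.793240e+01]
box_blue 732 [ 6.058000e-01 -6.130000e-02  1.189815e+02  3.745200e+01  6.817660e+01]
box_red 225 [ 5.63000e-01 -7.94000e-02  1.19734e+02  3.69064e+01 -2.16504e+01]
box_yellow 232 [ 5.878000e-01 -1.830000e-02  1.197994e+02  3.695770e+01 -2.180620e+01]
62 121 51
jar [[0.75321706 0.07846504]]
beaker [[ 0.76968388 -0.07706941]]
```

View pics/crop.png

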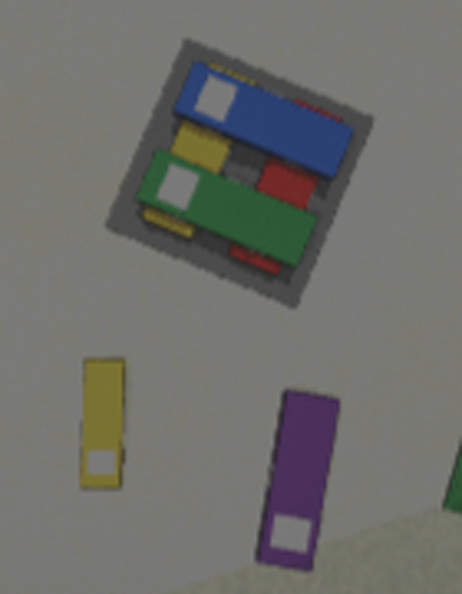

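The crop shows green and blue lying across yellow (left) and red (right), with the small yellow and the purple decoys apart. The fits match the known sizes to about 2 mm, and both layers give the same stack centre. So box_yellow is the stack one. Moving above the green box now.

jog_arm(
  increments=[
    [[0.1266,-0.0926,0,0,0,0,95],[0.1266,-0.0926,0,0,0,0,95],[0.1266,-0.0926,0,0,0,0,95],[0.1266,-0.0926,0,0,0,0,95],[0.1266,-0.0926,0,0,0,0,95],[0.1266,-0.0926,0,0,0,0,95],[0.1266,-0.0926,0,0,0,0,95],[0.1266,-0.0926,0,0,0,0,95],[0.1266,-0.0926,0,0,0,0,95],[0.1266,-0.0926,0,0,0,0,95],[0.1266,-0.0926,0,0,0,0,95],[0.1266,-0.0926,0,0,0,0,95],[0.1266,-0.0926,0,0,0,0,95],[0.1266,-0.0926,0,0,0,0,95],[0.1266,-0.0926,0,0,0,0,95],[0.1266,-0.0926,0,0,0,0,95],[0,0,0,0,0,-0.04,95],[0,0,0,0,0,-0.04,95],[0,0,0,0,0,-0.04,95],[0,0,0,0,0,-0.04,95]],
  ],
  force=40,
)

```text
clock: 3.15
tcp_pos: [0.545, -0.037, 0.2312]
orientation: [0.0, 0.916, 0.401, -0.0]
wrist_force: [-0.3, -0.5, -0.0]
finger_gap: 0.0534
grip_force: 0.0
```

jog_arm(
  increments=[
    [[0,0,0,0,0,-0.04,95],[0,0,0,0,0,-0.04,95],[0,0,0,0,0,-0.0383,95],[0,0,0,0,0,0,95],[0,0,0,0,0,0,95]],
  ],
)

```text
clock: 3.65
tcp_pos: [0.5449, -0.0373, 0.2313]
orientation: [0.0, 0.829, 0.559, -0.0]
wrist_force: [0.1, 0.7, -0.5]
finger_gap: 0.0534
grip_force: 0.0
```

```bash
cat >> h.py <<'E'
GOAL=dict(pg=(.5447,-.0367,68.2),pb=(.6059,-.0613,248.2),py=(.5876,-.0184,158.2),pr=(.5631,-.0796,158.2),
 tg=(.4039,-.2541,163.8),tb=(.4045,.2434,193.6),ty=(.6129,-.2984,180.6),tr=(.6126,.2866,195.1))
def yaw(s): x=rot(s['orientation']).apply([1,0,0]); return np.degrees(np.arctan2(x[1],x[0]))
def go(s,goal,z):
    """total turn about tool z, then shift in tool axes AFTER that turn (units); also before-turn shift"""
    x,y,g=GOAL[goal] if isinstance(goal,str) else goal
    p=s['tcp_pos']; w=yaw(s); t=(g-w+180)%360-180
    r=np.array([x-p[0],y-p[1]]); f=lambda a:np.round(np.array([r[0]*np.cos(a)+r[1]*np.sin(a),r[0]*np.sin(a)-r[1]*np.cos(a)])/.25,4)
    print(goal,'turn',round(-t/180,4),'shift before',f(np.radians(w)),'after',f(np.radians(g)),'z',round((p[2]-z)/.25,4),
      '| gap',round(s['finger_gap'],4),'grip',s['grip_force'],'t',s['clock'],'tcp',np.round(p,4),'tilt z',np.round(rot(s['orientation']).apply([0,0,1]),4))
E
python3 - <<'E'
from h import *
from workcell import env,cams
s=env.get_state(); go(s,'pg',.043)
c=cams.read_camera('wrist'); print({k:c[k] for k in c if k!='pixels'}); cv2.imwrite('pics/w1.png',c['pixels'][:,:,::-1])
E
```

```text
pg turn -0.001 shift before [ 0.0018 -0.0016] after [ 0.0018 -0.0016] z 0.7532 | gap 0.0534 grip 0.0 t 3.65 tcp [ 0.5449 -0.0373  0.2313] tilt z [ 0.e+00 -1.e-04 -1.e+00]
{'fx': 309.70691628693146, 'fy': 309.70691628693146, 'cx': 323.3089030005197, 'cy': 194.1153389315402, 'mount': array([[-6.71218573e-05, -9.56634388e-01, -2.91291337e-01,
         7.48238998e-02],
       [ 9.99999683e-01, -2.95332249e-04,  7.39476674e-04,
        -4.34164127e-04],
       [-7.93436541e-04, -2.91291195e-01,  9.56634105e-01,
        -1.41962007e-01],
       [ 0.00000000e+00,  0.00000000e+00,  0.00000000e+00,
         1.00000000e+00]])}
```

View pics/w1.png

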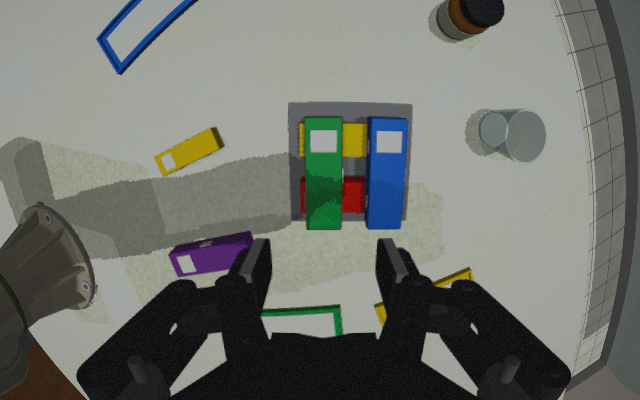

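The wrist view shows the green box at about (324,173), centred between the finger tips (258 and 390), and by my reckoning within 4 mm of the TCP. Descending to grasp.

jog_arm(
  increments=[
    [[0,0,0.12,0,0,0,95],[0,0,0.12,0,0,0,95],[0,0,0.12,0,0,0,95],[0,0,0.12,0,0,0,95],[0,0,0.1,0,0,0,95],[0,0,0.06,0,0,0,95],[0,0,0.06,0,0,0,95],[0,0,0.053,0,0,0,95],[0,0,0,0,0,0,95],[0,0,0,0,0,0,150],[0,0,0,0,0,0,200],[0,0,0,0,0,0,200],[0,0,0,0,0,0,200],[0,0,0,0,0,0,200],[0,0,0,0,0,0,200]],
  ],
  force=40,
)

```text
clock: 5.2
tcp_pos: [0.5452, -0.0373, 0.0435]
orientation: [0.0, 0.828, 0.561, 0.0]
wrist_force: [-0.9, -0.1, 3.4]
finger_gap: 0.0372
grip_force: 41.4
```

jog_arm(
  increments=[
    [[0,0,-0.02,0,0,0,200],[0,0,-0.04,0,0,0,200],[0,0,-0.06,0,0,0,200],[0,0,-0.08,0,0,0,200],[0,0,-0.08,0,0,0,200],[0,0,-0.08,0,0,0,200],[0,0,-0.08,0,0,0,200],[0,0,-0.06,0,0,0,200],[0,0,-0.04,0,0,0,200],[0,0,0,0,0,0,200]],
  ],
)

```text
clock: 6.2
tcp_pos: [0.5459, -0.0374, 0.1799]
orientation: [0.001, 0.828, 0.561, 0.001]
wrist_force: [-0.2, -0.7, -0.4]
finger_gap: 0.0372
grip_force: 41.0
```

```bash
python3 - <<'E'
from h import *
from workcell import env,cams
s=env.get_state(); go(s,'tg',.012)
c=cams.read_camera('wrist'); cv2.imwrite('pics/w2.png',c['pixels'][:,:,::-1])
E
```

```text
tg turn -0.5312 shift before [-1.0156 -0.2053] after [ 0.3035 -0.9907] z 0.6716 | gap 0.0372 grip 40.987958908081055 t 6.2 tcp [ 0.5459 -0.0374  0.1799] tilt z [ 3.1e-03 -8.0e-04 -1.0e+00]
```

View pics/w2.png

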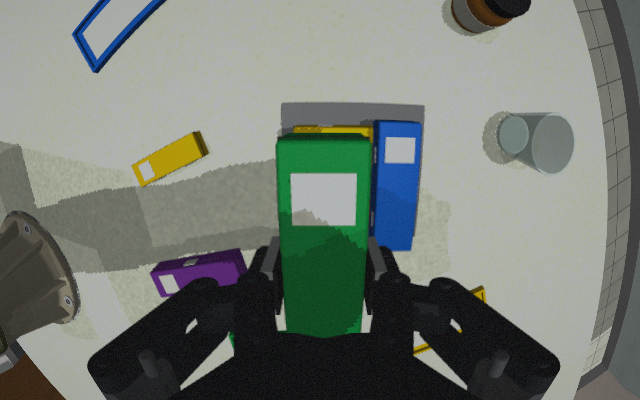

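Green is held level, and the rest of the stack hasn't moved. Carrying it to the green tray.

jog_arm(
  increments=[
    [[-0.07,-0.014,0,0,0,0,200],[-0.13,-0.0263,0,0,0,0,200],[-0.15,-0.0303,0,0,0,0,200],[-0.15,-0.0303,0,0,0,0,200],[-0.15,-0.0303,0,0,0,0,200],[-0.15,-0.0303,0,0,0,0,200],[-0.13,-0.0263,0,0,0,0,200],[-0.0856,-0.0175,0,0,0,0,200],[0,0,0,0,0,-0.03,200],[0,0,0,0,0,-0.045,200],[0,0,0,0,0,-0.045,200],[0,0,0,0,0,-0.045,200],[0,0,0,0,0,-0.045,200],[0,0,0,0,0,-0.045,200],[0,0,0,0,0,-0.045,200],[0,0,0,0,0,-0.045,200],[0,0,0,0,0,-0.045,200],[0,0,0,0,0,-0.045,200],[0,0,0,0,0,-0.045,200],[0,0,0,0,0,-0.045,200]],
  ],
)

```text
clock: 8.25
tcp_pos: [0.4022, -0.2533, 0.1769]
orientation: [-0.001, 0.148, 0.989, 0.001]
wrist_force: [0.3, 0.6, -2.2]
finger_gap: 0.0374
grip_force: 41.0
```

jog_arm(
  increments=[
    [[0,0,0.08,0,0,0,200],[0,0,0.1,0,0,0,200],[0,0,0.1,0,0,0,200],[0,0,0.1,0,0,-0.0062,200],[0,0,0.05,0,0,0,200],[0,0,0,0,0,0,200],[0,0,0,0,0,0,200]],
  ],
)

```text
clock: 8.95
tcp_pos: [0.4024, -0.2535, 0.0701]
orientation: [-0.001, 0.141, 0.99, 0.0]
wrist_force: [0.3, -0.0, -0.5]
finger_gap: 0.037
grip_force: 40.9
```

```bash
python3 - <<'E'
from h import *
from workcell import env,cams
s=env.get_state(); go(s,'tg',.012)
c=cams.read_camera('wrist'); cv2.imwrite('pics/w3.png',c['pixels'][:,:,::-1])
E
```

```text
tg turn 0.0 shift before [-0.0062 -0.0006] after [-0.0062 -0.0006] z 0.2324 | gap 0.037 grip 40.949177742004395 t 8.95 tcp [ 0.4024 -0.2535  0.0701] tilt z [-0.0012  0.001  -1.    ]
```

View pics/w3.png

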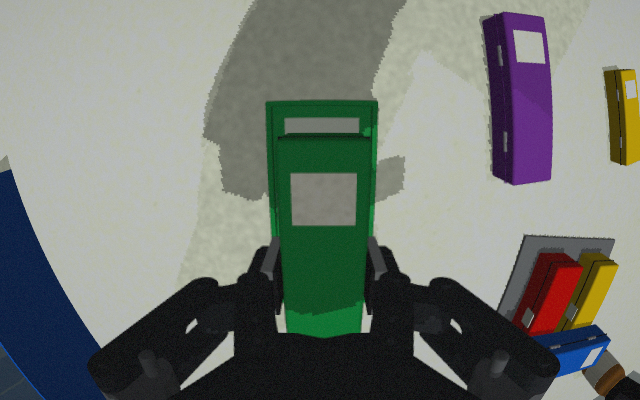

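The green box sits over its tray, aligned and centred (box columns 275–370, rim 265–378). Lowering it and letting go.

jog_arm(
  increments=[
    [[0,0,0.08,0,0,0,200],[0,0,0.07,0,0,0,200],[0,0,0.04,0,0,0,200],[0,0,0.025,0,0,0,200],[0,0,0.015,0,0,0,200],[0,0,0,0,0,0,200],[0,0,0,0,0,0,200]],
  ],
)

```text
clock: 9.7
tcp_pos: [0.4033, -0.2542, 0.0135]
orientation: [0.0, 0.141, 0.99, -0.0]
wrist_force: [-0.5, -0.1, -0.7]
finger_gap: 0.0372
grip_force: 41.0
```

jog_arm(
  increments=[
    [[0,0,0.005,0,0,0,200],[0,0,0.003,0,0,0,200],[0,0,0,0,0,0,200],[0,0,0,0,0,0,200],[0,0,0,0,0,0,140],[0,0,0,0,0,0,125],[0,0,0,0,0,0,125],[0,0,0,0,0,0,125],[0,0,-0.03,0,0,0,125],[0,0,-0.08,0,0,0,110],[0,0,-0.15,0,0,0,95],[0,0,-0.15,0,0,0,95],[0,0,-0.15,0,0,0,95],[0,0,-0.15,0,0,0,95],[0,0,0,0,0,0,95]],
  ],
)

```text
clock: 11.2
tcp_pos: [0.4053, -0.256, 0.1944]
orientation: [0.004, 0.141, 0.99, -0.003]
wrist_force: [0.1, -1.1, 0.8]
finger_gap: 0.054
grip_force: 0.0
```

```bash
python3 - <<'E'
from h import *
from workcell import env,cams
s=env.get_state(); go(s,'pb',.043)
c=cams.read_camera('wrist'); cv2.imwrite('pics/w4.png',c['pixels'][:,:,::-1])
E
```

```text
pb turn -0.4688 shift before [-0.5532  0.9718] after [-1.0212 -0.4556] z 0.6056 | gap 0.054 grip 0.0 t 11.2 tcp [ 0.4053 -0.256   0.1944] tilt z [ 0.0074 -0.0067 -0.9999]
```

View pics/w4.png

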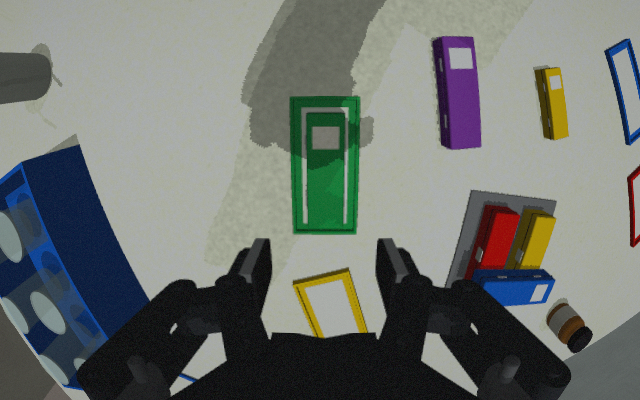

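Green lies flat inside its tray, centred at about (325,163). Now blue.

jog_arm(
  increments=[
    [[-0.04,0.0703,0,0,0,0,95],[-0.07,0.123,0,0,0,0,95],[-0.08,0.1405,0,0,0,0,95],[-0.08,0.1405,0,0,0,0,95],[-0.08,0.1405,0,0,0,0,95],[-0.08,0.1405,0,0,0,0,95],[-0.07,0.123,0,0,0,0,95],[-0.0532,0.0935,0,0,0,0,95],[0,0,0,0,0,-0.03,95],[0,0,0,0,0,-0.045,95],[0,0,0,0,0,-0.045,95],[0,0,0,0,0,-0.045,95],[0,0,0,0,0,-0.045,95],[0,0,0,0,0,-0.045,95],[0,0,0,0,0,-0.045,95],[0,0,0,0,0,-0.045,95],[0,0,0,0,0,-0.045,95],[0,0,0,0,0,-0.045,95],[0,0,0,0,0,-0.0338,95],[0,0,0,0,0,0,95]],
  ],
)

```text
clock: 13.25
tcp_pos: [0.6026, -0.059, 0.1871]
orientation: [-0.001, -0.561, 0.828, 0.001]
wrist_force: [-0.5, 0.1, 0.6]
finger_gap: 0.0536
grip_force: 0.0
```

```bash
python3 - <<'E'
from h import *
from workcell import env,cams
s=env.get_state(); go(s,'pb',.043)
c=cams.read_camera('wrist'); cv2.imwrite('pics/w5.png',c['pixels'][:,:,::-1])
E
```

```text
pb turn 0.0 shift before [ 0.0037 -0.0156] after [ 0.0037 -0.0156] z 0.5762 | gap 0.0536 grip 0.0 t 13.25 tcp [ 0.6026 -0.059   0.1871] tilt z [-2.5e-03  5.0e-04 -1.0e+00]
```

View pics/w5.png

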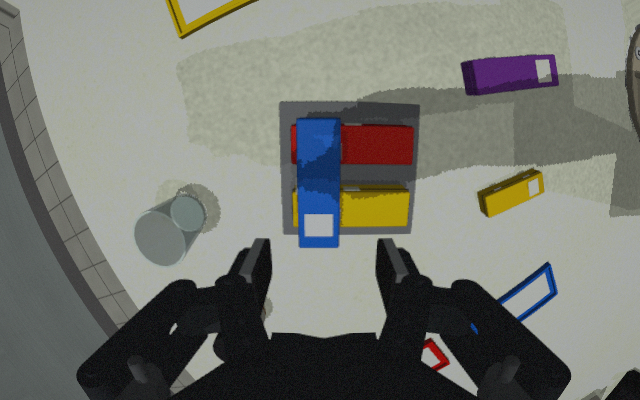

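Blue is centred at about (318,183), 6 px left of the finger mid-line, which agrees with the computed 4 mm shift. The lower boxes haven't moved.

jog_arm(
  increments=[
    [[0.004,-0.017,0.06,0,0,0,95],[0,0,0.12,0,0,0,95],[0,0,0.12,0,0,0,95],[0,0,0.1,0,0,0,95],[0,0,0.07,0,0,0,95],[0,0,0.05,0,0,0,95],[0,0,0.04,0,0,0,95],[0,0,0.016,0,0,0,95],[0,0,0,0,0,0,95],[0,0,0,0,0,0,150],[0,0,0,0,0,0,200],[0,0,0,0,0,0,200],[0,0,0,0,0,0,200],[0,0,0,0,0,0,200],[0,0,0,0,0,0,200]],
  ],
)

```text
clock: 14.8
tcp_pos: [0.6079, -0.0619, 0.0456]
orientation: [0.001, -0.561, 0.828, -0.001]
wrist_force: [0.3, 0.5, 5.7]
finger_gap: 0.0371
grip_force: 42.9
```

jog_arm(
  increments=[
    [[0,0,-0.02,0,0,0,200],[0,0,-0.04,0,0,0,200],[0,0,-0.06,0,0,0,200],[0,0,-0.08,0,0,0,200],[0,0,-0.08,0,0,0,200],[0,0,-0.08,0,0,0,200],[0,0,-0.08,0,0,0,200],[0,0,-0.06,0,0,0,200],[0,0,-0.04,0,0,0,200],[0,0,0,0,0,0,200]],
  ],
)

```text
clock: 15.8
tcp_pos: [0.6078, -0.0619, 0.1813]
orientation: [0.001, -0.561, 0.828, -0.001]
wrist_force: [0.1, 0.6, -1.1]
finger_gap: 0.0375
grip_force: 42.2
```

```bash
python3 - <<'E'
from h import *
from workcell import env
go(env.get_state(),'tb',.012)
E
```

```text
tb turn 0.3033 shift before [-0.8315  1.2089] after [0.5035 1.3781] z 0.6771 | gap 0.0375 grip 42.16931462287903 t 15.8 tcp [ 0.6078 -0.0619  0.1813] tilt z [ 2.6e-03 -7.0e-04 -1.0e+00]
```

jog_arm(
  increments=[
    [[-0.0416,0.0604,0,0,0,0,200],[-0.0665,0.0967,0,0,0,0,200],[-0.0832,0.1209,0,0,0,0,200],[-0.0832,0.1209,0,0,0,0,200],[-0.0832,0.1209,0,0,0,0,200],[-0.0832,0.1209,0,0,0,0,200],[-0.0832,0.1209,0,0,0,0,200],[-0.0832,0.1209,0,0,0,0,200],[-0.0832,0.1209,0,0,0,0,200],[-0.0832,0.1209,0,0,0,0,200],[-0.0582,0.0846,0,0,0,0,200],[0,0,0,0,0,0.03,200],[0,0,0,0,0,0.045,200],[0,0,0,0,0,0.045,200],[0,0,0,0,0,0.045,200],[0,0,0,0,0,0.045,200],[0,0,0,0,0,0.045,200],[0,0,0,0,0,0.0483,200],[0,0,0,0,0,0,200],[0,0,0,0,0,0,200]],
  ],
)

```text
clock: 17.8
tcp_pos: [0.4033, 0.2435, 0.1789]
orientation: [-0.001, -0.121, 0.993, -0.0]
wrist_force: [-0.5, 0.2, -1.4]
finger_gap: 0.0371
grip_force: 42.1
```

jog_arm(
  increments=[
    [[0,0,0.06,0,0,0,200],[0,0,0.1,0,0,0,200],[0,0,0.1,0,0,0,200],[0,0,0.1,0,0,0,200],[0,0,0.06,0,0,0,200],[0,0,0,0,0,0,200],[0,0,0,0,0,0,200]],
  ],
)

```text
clock: 18.5
tcp_pos: [0.4036, 0.2436, 0.0746]
orientation: [-0.0, -0.12, 0.993, -0.0]
wrist_force: [0.6, -0.7, -0.4]
finger_gap: 0.0374
grip_force: 42.1
```

```bash
python3 - <<'E'
from h import *
from workcell import env,cams
s=env.get_state(); go(s,'tb',.0136)
c=cams.read_camera('wrist'); cv2.imwrite('pics/w6.png',c['pixels'][:,:,::-1])
E
```

```text
tb turn 0.001 shift before [-0.0033 -0.0017] after [-0.0033 -0.0017] z 0.2438 | gap 0.0374 grip 42.11755871772766 t 18.5 tcp [0.4036 0.2436 0.0746] tilt z [-6.e-04 -4.e-04 -1.e+00]
```

View pics/w6.png

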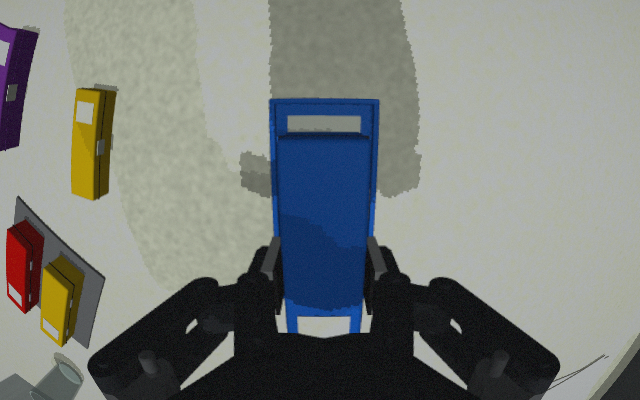

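Blue is centred over the blue tray (box columns 277–370, rim 270–378). Lowering.

jog_arm(
  increments=[
    [[0,0,0.08,0,0,0,200],[0,0,0.07,0,0,0,200],[0,0,0.04,0,0,0,200],[0,0,0.025,0,0,0,200],[0,0,0.015,0,0,0,200],[0,0,0.007,0,0,0,200],[0,0,0,0,0,0,200],[0,0,0,0,0,0,200]],
  ],
)

```text
clock: 19.35
tcp_pos: [0.4042, 0.2438, 0.0157]
orientation: [0.0, -0.119, 0.993, 0.0]
wrist_force: [-0.1, -0.2, -1.2]
finger_gap: 0.0374
grip_force: 42.2
```

jog_arm(
  increments=[
    [[0,0,0.005,0,0,0,200],[0,0,0.003,0,0,0,200],[0,0,0,0,0,0,200],[0,0,0,0,0,0,200]],
  ],
)

```text
clock: 19.75
tcp_pos: [0.404, 0.2438, 0.0136]
orientation: [0.0, -0.119, 0.993, 0.0]
wrist_force: [-1.1, -0.3, 3.4]
finger_gap: 0.0371
grip_force: 42.6
```

Touched down (3.4 N). Release and raise.

jog_arm(
  increments=[
    [[0,0,0,0,0,0,140],[0,0,0,0,0,0,125],[0,0,0,0,0,0,125],[0,0,0,0,0,0,125],[0,0,-0.03,0,0,0,125],[0,0,-0.08,0,0,0,110],[0,0,-0.13,0,0,0,95],[0,0,-0.13,0,0,0,95],[0,0,-0.13,0,0,0,95],[0,0,-0.12,0,0,0,95],[0,0,-0.06,0,0,0,95],[0,0,0,0,0,0,95]],
  ],
)

```text
clock: 20.95
tcp_pos: [0.4054, 0.2444, 0.1862]
orientation: [0.003, -0.119, 0.993, 0.001]
wrist_force: [0.4, 0.3, 0.7]
finger_gap: 0.0535
grip_force: 0.0
```

```bash
python3 - <<'E'
from h import *
from workcell import env,cams
go(env.get_state(),'py',.011)
c=cams.read_camera('top'); im=c['pixels']
w=np.zeros((400,640),bool); w[160:245,290:375]=1
for n in('red','yellow'):
    v,u=np.nonzero(mask(im,n)&w); print(n,len(u),np.round(rect(to_plane(c,np.c_[u,v],.036)),4))
for n,(a,b,e,f) in dict(green=(385,232,450,320),blue=(175,230,240,315)).items():
    m=mask(im,n); w=np.zeros_like(m); w[b:f,a:e]=1
    k,l,st,_=cv2.connectedComponentsWithStats((m&w).astype(np.uint8)); print(n,st[1:,4])
cv2.imwrite('pics/top2.png',cv2.resize(im[140:330,160:480,::-1],None,fx=2.5,fy=2.5))
E
```

```text
py turn 0.1972 shift before [-0.4593 -1.1938] after [-1.0672 -0.7052] z 0.7009 | gap 0.0535 grip 0.0 t 20.95 tcp [0.4054 0.2444 0.1862] tilt z [ 0.0052  0.0019 -1.    ]
red 712 [ 5.631000e-01 -7.950000e-02  1.199932e+02  3.754170e+01 -2.184910e+01]
yellow 712 [ 5.875000e-01 -1.860000e-02  1.200422e+02  3.766910e+01 -2.187430e+01]
green [1290]
blue [1263]
```

View pics/top2.png

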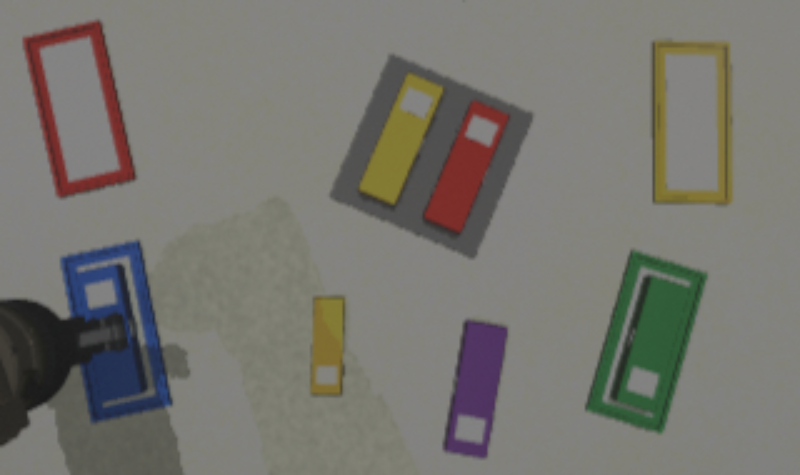

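Blue and green lie inside their trays, and the lower boxes are exactly where I measured them. Next is yellow.

jog_arm(
  increments=[
    [[-0.0276,-0.0716,0,0,0,0,95],[-0.0459,-0.1194,0,0,0,0,95],[-0.0459,-0.1194,0,0,0,0,95],[-0.0459,-0.1194,0,0,0,0,95],[-0.0459,-0.1194,0,0,0,0,95],[-0.0459,-0.1194,0,0,0,0,95],[-0.0459,-0.1194,0,0,0,0,95],[-0.0459,-0.1194,0,0,0,0,95],[-0.0459,-0.1194,0,0,0,0,95],[-0.0459,-0.1194,0,0,0,0,95],[-0.0186,-0.0476,0,0,0,0,95],[0,0,0,0,0,0.0394,95],[0,0,0,0,0,0.0394,95],[0,0,0,0,0,0.0394,95],[0,0,0,0,0,0.0394,95],[0,0,0,0,0,0.0394,95],[0,0,0,0,0,0,95],[0,0,0,0,0,0,95]],
  ],
)

```text
clock: 22.8
tcp_pos: [0.5852, -0.0186, 0.1825]
orientation: [-0.001, 0.187, 0.982, 0.0]
wrist_force: [-0.3, 0.5, 0.3]
finger_gap: 0.0535
grip_force: 0.0
```

```bash
python3 - <<'E'
from h import *
from workcell import env
go(env.get_state(),'py',.011)
E
```

```text
py turn 0.0013 shift before [-0.0085  0.004 ] after [-0.0085  0.0041] z 0.6859 | gap 0.0535 grip 0.0 t 22.8 tcp [ 0.5852 -0.0186  0.1825] tilt z [-1.6e-03  3.0e-04 -1.0e+00]
```

jog_arm(
  increments=[
    [[-0.0085,0.004,0.07,0,0,0,95],[0,0,0.13,0,0,0,95],[0,0,0.13,0,0,0,95],[0,0,0.12,0,0,0,95],[0,0,0.1,0,0,0,95],[0,0,0.07,0,0,0,95],[0,0,0.04,0,0,0,95],[0,0,0.028,0,0,0,95],[0,0,0,0,0,0,95],[0,0,0,0,0,0,95]],
  ],
)

```text
clock: 23.8
tcp_pos: [0.5889, -0.019, 0.012]
orientation: [0.001, 0.189, 0.982, -0.0]
wrist_force: [0.3, 0.4, 0.7]
finger_gap: 0.0533
grip_force: 0.0
```

```bash
python3 - <<'E'
from h import *
from workcell import env
go(env.get_state(),'py',.012)
E
```

```text
py turn 0.0003 shift before [0.0058 0.0003] after [0.0058 0.0003] z 0.0001 | gap 0.0533 grip 0.0 t 23.8 tcp [ 0.5889 -0.019   0.012 ] tilt z [ 1.2e-03 -3.0e-04 -1.0e+00]
```

jog_arm(
  increments=[
    [[0,0,0,0,0,0,150],[0,0,0,0,0,0,200],[0,0,0,0,0,0,200],[0,0,0,0,0,0,200],[0,0,0,0,0,0,200],[0,0,-0.02,0,0,0,200],[0,0,-0.04,0,0,0,200],[0,0,-0.08,0,0,0,200],[0,0,-0.1,0,0,0,200],[0,0,-0.1,0,0,0,200],[0,0,-0.1,0,0,0,200],[0,0,-0.08,0,0,0,200],[0,0,-0.05,0,0,0,200],[0,0,0,0,0,0,200]],
  ],
)

```text
clock: 25.2
tcp_pos: [0.5894, -0.0191, 0.156]
orientation: [0.002, 0.189, 0.982, -0.0]
wrist_force: [1.1, -0.5, -1.3]
finger_gap: 0.0371
grip_force: 41.8
```

```bash
python3 - <<'E'
from h import *
from workcell import env
go(env.get_state(),'ty',.012)
E
```

```text
ty turn -0.1243 shift before [-0.5014 -1.0026] after [-0.0822 -1.118 ] z 0.5758 | gap 0.0371 grip 41.77783727645874 t 25.2 tcp [ 0.5894 -0.0191  0.156 ] tilt z [ 3.5e-03 -7.0e-04 -1.0e+00]
```

jog_arm(
  increments=[
    [[-0.0251,-0.0501,0,0,0,0,200],[-0.0401,-0.0802,0,0,0,0,200],[-0.0602,-0.1203,0,0,0,0,200],[-0.0602,-0.1203,0,0,0,0,200],[-0.0602,-0.1203,0,0,0,0,200],[-0.0602,-0.1203,0,0,0,0,200],[-0.0602,-0.1203,0,0,0,0,200],[-0.0602,-0.1203,0,0,0,0,200],[-0.0602,-0.1203,0,0,0,0,200],[-0.0149,-0.0302,0,0,0,0,200],[0,0,0,0,0,-0.0311,200],[0,0,0,0,0,-0.0311,200],[0,0,0,0,0,-0.0311,200],[0,0,0,0,0,-0.0311,200],[0,0,0.08,0,0,0,200],[0,0,0.1,0,0,0,200],[0,0,0.1,0,0,0,200],[0,0,0.06,0,0,0,200],[0,0,0,0,0,0,200],[0,0,0,0,0,0,200]],
  ],
)

```text
clock: 27.2
tcp_pos: [0.611, -0.2979, 0.0679]
orientation: [-0.001, -0.005, 1.0, 0.001]
wrist_force: [0.1, 0.6, -1.3]
finger_gap: 0.0372
grip_force: 41.8
```

```bash
python3 - <<'E'
from h import *
from workcell import env,cams
s=env.get_state(); go(s,'ty',.012)
c=cams.read_camera('wrist'); cv2.imwrite('pics/w7.png',c['pixels'][:,:,::-1])
E
```

```text
ty turn 0.0002 shift before [-0.0074 -0.0021] after [-0.0074 -0.0021] z 0.2236 | gap 0.0372 grip 41.75813913345337 t 27.2 tcp [ 0.611  -0.2979  0.0679] tilt z [-0.0019  0.0011 -1.    ]
```

View pics/w7.png

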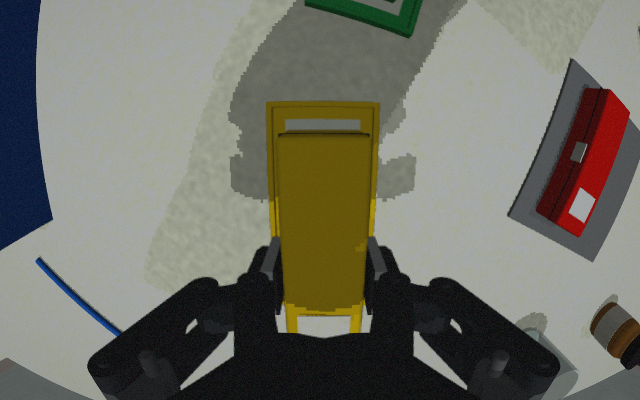

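Yellow is centred over its tray (box 277–370, rim 267–380). Lowering.

jog_arm(
  increments=[
    [[0,0,0.08,0,0,0,200],[0,0,0.06,0,0,0,200],[0,0,0.035,0,0,0,200],[0,0,0.025,0,0,0,200],[0,0,0.015,0,0,0,200],[0,0,0.008,0,0,0,200],[0,0,0,0,0,0,200],[0,0,0,0,0,0,200],[0,0,0,0,0,0,200]],
  ],
)

```text
clock: 28.15
tcp_pos: [0.6121, -0.2984, 0.0136]
orientation: [0.0, -0.005, 1.0, -0.0]
wrist_force: [0.4, 0.1, -1.2]
finger_gap: 0.037
grip_force: 41.8
```

jog_arm(
  increments=[
    [[0,0,0.004,0,0,0,200],[0,0,0.003,0,0,0,200],[0,0,0,0,0,0,200],[0,0,0,0,0,0,200]],
  ],
)

```text
clock: 28.55
tcp_pos: [0.6122, -0.2985, 0.0126]
orientation: [0.001, -0.005, 1.0, -0.0]
wrist_force: [-1.4, -0.2, 4.9]
finger_gap: 0.0369
grip_force: 42.5
```

jog_arm(
  increments=[
    [[0,0,0,0,0,0,140],[0,0,0,0,0,0,125],[0,0,0,0,0,0,125],[0,0,0,0,0,0,125],[0,0,-0.03,0,0,0,125],[0,0,-0.08,0,0,0,110],[0,0,-0.13,0,0,0,95],[0,0,-0.13,0,0,0,95],[0,0,-0.13,0,0,0,95],[0,0,-0.12,0,0,0,95],[0,0,-0.06,0,0,0,95],[0,0,0,0,0,0,95]],
  ],
)

```text
clock: 29.75
tcp_pos: [0.6133, -0.2992, 0.1853]
orientation: [0.003, -0.005, 1.0, -0.002]
wrist_force: [-0.1, -0.8, 0.6]
finger_gap: 0.0531
grip_force: 0.0
```

```bash
python3 - <<'E'
from h import *
from workcell import env,cams
s=env.get_state(); go(s,'pr',.012)
E
```

```text
pr turn 0.1246 shift before [0.1913 0.8804] after [0.5127 0.7408] z 0.6931 | gap 0.0531 grip 0.0 t 29.75 tcp [ 0.6133 -0.2992  0.1853] tilt z [ 0.0054 -0.0035 -1.    ]
```

jog_arm(
  increments=[
    [[0.0153,0.0704,0,0,0,0,95],[0.0249,0.1145,0,0,0,0,95],[0.0249,0.1145,0,0,0,0,95],[0.0249,0.1145,0,0,0,0,95],[0.0249,0.1145,0,0,0,0,95],[0.0249,0.1145,0,0,0,0,95],[0.0249,0.1145,0,0,0,0,95],[0.0191,0.088,0,0,0,0,95],[0.0076,0.0352,0,0,0,0,95],[0,0,0,0,0,0.0312,95],[0,0,0,0,0,0.0312,95],[0,0,0,0,0,0.0312,95],[0,0,0,0,0,0.0312,95],[0,0,0,0,0,0,95],[0,0,0,0,0,0,95]],
  ],
)

```text
clock: 31.25
tcp_pos: [0.5614, -0.079, 0.1807]
orientation: [-0.0, 0.189, 0.982, -0.0]
wrist_force: [-0.5, 0.1, -0.2]
finger_gap: 0.0538
grip_force: 0.0
```

```bash
python3 - <<'E'
from h import *
from workcell import env
go(env.get_state(),'pr',.012)
E
```

```text
pr turn 0.0003 shift before [-0.0071  0.0004] after [-0.0071  0.0004] z 0.6748 | gap 0.0538 grip 0.0 t 31.25 tcp [ 0.5614 -0.079   0.1807] tilt z [-8.e-04 -0.e+00 -1.e+00]
```

jog_arm(
  increments=[
    [[-0.004,0,0.07,0,0,0,95],[0,0,0.13,0,0,0,95],[0,0,0.13,0,0,0,95],[0,0,0.12,0,0,0,95],[0,0,0.1,0,0,0,95],[0,0,0.07,0,0,0,95],[0,0,0.04,0,0,0,95],[0,0,0.018,0,0,0,95],[0,0,0,0,0,0,95],[0,0,0,0,0,0,95]],
  ],
)

```text
clock: 32.25
tcp_pos: [0.5633, -0.0792, 0.0127]
orientation: [0.001, 0.189, 0.982, -0.0]
wrist_force: [-0.8, -0.7, 0.1]
finger_gap: 0.0539
grip_force: 0.0
```

```bash
python3 - <<'E'
from h import *
from workcell import env
go(env.get_state(),'pr',.012)
E
```

```text
pr turn -0.0001 shift before [ 0.     -0.0016] after [ 0.     -0.0016] z 0.0027 | gap 0.0539 grip 0.0 t 32.25 tcp [ 0.5633 -0.0792  0.0127] tilt z [ 1.5e-03 -5.0e-04 -1.0e+00]
```

jog_arm(
  increments=[
    [[0,0,0,0,0,0,150],[0,0,0,0,0,0,200],[0,0,0,0,0,0,200],[0,0,0,0,0,0,200],[0,0,0,0,0,0,200],[0,0,-0.02,0,0,0,200],[0,0,-0.04,0,0,0,200],[0,0,-0.08,0,0,0,200],[0,0,-0.1,0,0,0,200],[0,0,-0.1,0,0,0,200],[0,0,-0.1,0,0,0,200],[0,0,-0.08,0,0,0,200],[0,0,-0.05,0,0,0,200],[0,0,0,0,0,0,200]],
  ],
)

```text
clock: 33.65
tcp_pos: [0.5636, -0.0793, 0.1564]
orientation: [0.002, 0.189, 0.982, -0.0]
wrist_force: [0.9, 0.6, -1.1]
finger_gap: 0.0373
grip_force: 41.6
```

```bash
python3 - <<'E'
from h import *
from workcell import env
go(env.get_state(),'tr',.012)
E
```

```text
tr turn -0.2052 shift before [0.3622 1.4314] after [-0.5706  1.3618] z 0.5776 | gap 0.0373 grip 41.58939599990845 t 33.65 tcp [ 0.5636 -0.0793  0.1564] tilt z [ 0.0034 -0.0011 -1.    ]
```

jog_arm(
  increments=[
    [[0.0181,0.0716,0,0,0,0,200],[0.029,0.1145,0,0,0,0,200],[0.0362,0.1431,0,0,0,0,200],[0.0362,0.1431,0,0,0,0,200],[0.0362,0.1431,0,0,0,0,200],[0.0362,0.1431,0,0,0,0,200],[0.0362,0.1431,0,0,0,0,200],[0.0362,0.1431,0,0,0,0,200],[0.0362,0.1431,0,0,0,0,200],[0.0362,0.1431,0,0,0,0,200],[0.0181,0.0716,0,0,0,0,200],[0.0072,0.0286,0,0,0,0,200],[0,0,0,0,0,-0.041,200],[0,0,0,0,0,-0.041,200],[0,0,0,0,0,-0.041,200],[0,0,0,0,0,-0.041,200],[0,0,0,0,0,-0.041,200],[0,0,0.06,0,0,0,200],[0,0,0.1,0,0,0,200],[0,0,0.1,0,0,0,200]],
  ],
)

```text
clock: 35.65
tcp_pos: [0.6115, 0.2856, 0.0881]
orientation: [-0.0, -0.13, 0.991, -0.0]
wrist_force: [0.7, 0.1, -1.7]
finger_gap: 0.0372
grip_force: 41.6
```

jog_arm(
  increments=[
    [[0,0,0.06,0,0,0,200],[0,0,0.02,0,0,0,200],[0,0,0,0,0,0,200],[0,0,0,0,0,0,200]],
  ],
)

```text
clock: 36.05
tcp_pos: [0.6121, 0.2865, 0.0699]
orientation: [0.0, -0.131, 0.991, -0.0]
wrist_force: [0.1, -0.0, -1.4]
finger_gap: 0.0371
grip_force: 41.6
```

```bash
python3 - <<'E'
from h import *
from workcell import env,cams
s=env.get_state(); go(s,'tr',.0125)
c=cams.read_camera('wrist'); cv2.imwrite('pics/w8.png',c['pixels'][:,:,::-1])
E
```

```text
tr turn -0.0004 shift before [-0.0022 -0.0001] after [-0.0022 -0.0001] z 0.2297 | gap 0.0371 grip 41.55303239822388 t 36.05 tcp [0.6121 0.2865 0.0699] tilt z [ 8.e-04  1.e-04 -1.e+00]
```

View pics/w8.png

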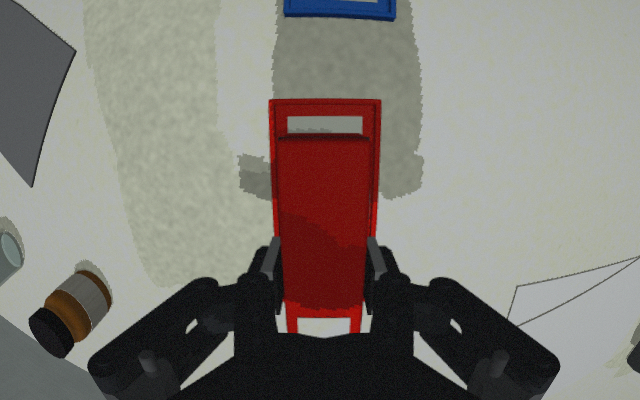

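Red is centred over its tray (box 277–370, rim 270–380). Lowering.

jog_arm(
  increments=[
    [[0,0,0.08,0,0,0,200],[0,0,0.06,0,0,0,200],[0,0,0.035,0,0,0,200],[0,0,0.025,0,0,0,200],[0,0,0.015,0,0,0,200],[0,0,0.012,0,0,0,200],[0,0,0,0,0,0,200],[0,0,0,0,0,0,200],[0,0,0,0,0,0,200]],
  ],
)

```text
clock: 37.0
tcp_pos: [0.612, 0.287, 0.0131]
orientation: [0.001, -0.131, 0.991, 0.0]
wrist_force: [-0.2, -0.6, 0.9]
finger_gap: 0.0373
grip_force: 41.7
```

jog_arm(
  increments=[
    [[0,0,0.003,0,0,0,200],[0,0,0,0,0,0,200],[0,0,0,0,0,0,200],[0,0,0,0,0,0,140],[0,0,0,0,0,0,125],[0,0,0,0,0,0,125],[0,0,0,0,0,0,125],[0,0,-0.03,0,0,0,125],[0,0,-0.08,0,0,0,110],[0,0,-0.13,0,0,0,95],[0,0,-0.13,0,0,0,95],[0,0,-0.13,0,0,0,95],[0,0,-0.12,0,0,0,95],[0,0,-0.06,0,0,0,95],[-0.02,-0.1,0,0,0,0,95],[-0.02,-0.15,0,0,0,0,95],[-0.02,-0.15,0,0,0,0,95],[-0.02,-0.15,0,0,0,0,95],[-0.02,-0.15,0,0,0,0,95],[0,0,0,0,0,0,95]],
  ],
)

```text
clock: 39.0
tcp_pos: [0.683, 0.1194, 0.182]
orientation: [0.001, -0.128, 0.992, -0.001]
wrist_force: [-0.1, -0.2, 0.5]
finger_gap: 0.0538
grip_force: 0.0
```

```bash
python3 - <<'E'
from h import *
from workcell import env,cams
print(env.get_state()['tcp_pos'])
c=cams.read_camera('top'); cv2.imwrite('pics/top3.png',cv2.resize(c['pixels'][90:330,160:480,::-1],None,fx=2.5,fy=2.5))
E
```

```text
[0.68302197 0.11938851 0.1819932 ]
```

View pics/top3.png

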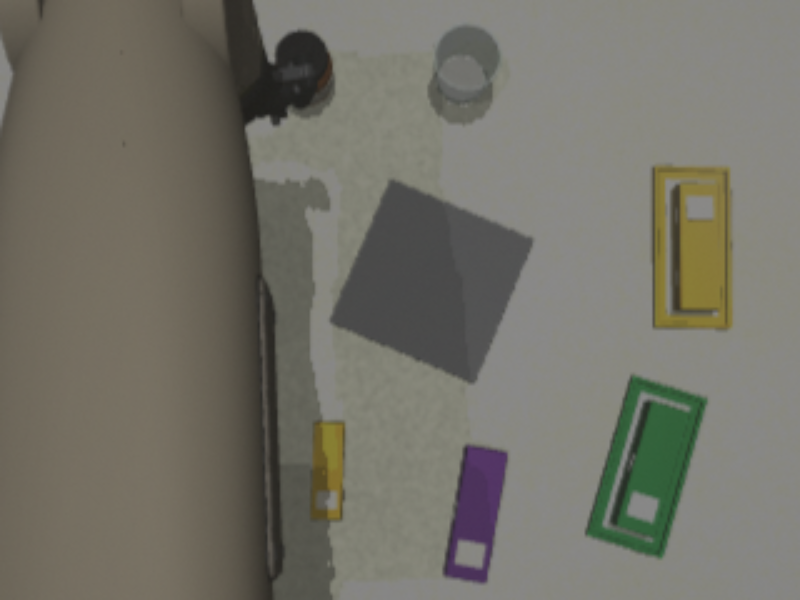

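Yellow and green lie inside their trays, and the jar and beaker haven't moved. The arm hides red, so I'll move it away and look once more.

jog_arm(
  increments=[
    [[0.06,-0.04,0,0,0,0,95],[0.12,-0.07,0,0,0,0,95],[0.12,-0.07,0,0,0,0,95],[0.12,-0.07,0,0,0,0,95],[0.12,-0.07,0,0,0,0,95],[0.12,-0.07,0,0,0,0,95],[0.1,-0.07,0,0,0,0,95],[0,0,0,0,0,0,95],[0,0,0,0,0,0,95]],
  ],
)

```text
clock: 39.95
tcp_pos: [0.5276, -0.0355, 0.1825]
orientation: [0.001, -0.131, 0.991, 0.0]
wrist_force: [0.6, -0.4, -0.2]
finger_gap: 0.0534
grip_force: 0.0
```

```bash
python3 - <<'E'
from h import *
from workcell import env,cams
c=cams.read_camera('top'); a=c['pixels'][90:330,160:480,::-1]
cv2.imwrite('pics/top4.png',cv2.resize(a,None,fx=2.5,fy=2.5))
E
```

```text
(no output)
```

View pics/top4.png

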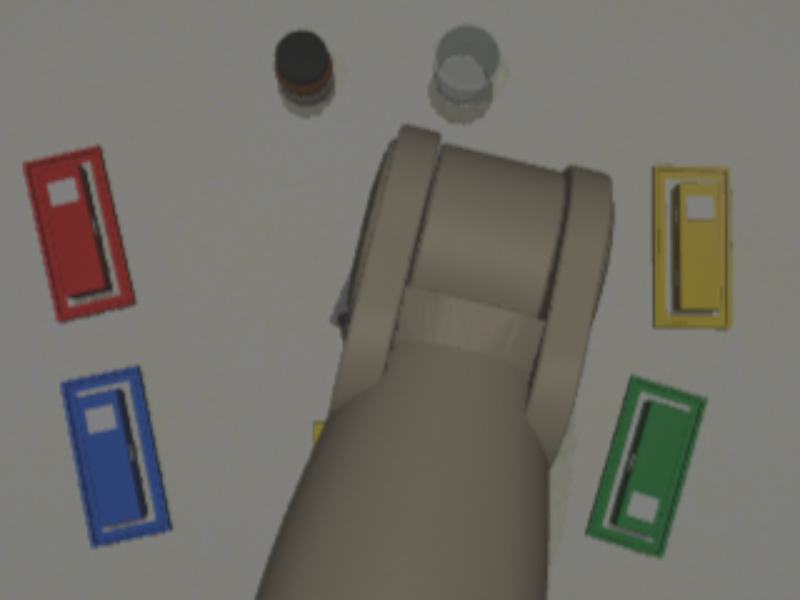

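All four boxes lie in their own trays, label up, and the jar and beaker stand where they were. Handing in.

```bash
python3 -c "
from workcell import ticket
print(ticket.hand_in())"
```

```text
the job is handed in; nothing more can be done
None
```

The job is handed in at about 40 s of the 104 s allowed: each of the four boxes lies flat, label up, in the tray of its own colour, and the beaker, jar and look-alike boxes were left alone; no verdict came back.

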